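Shut the lid of the UV curing box and start it

ROBOT

A 7-joint arm with a two-finger parallel gripper is mounted at the origin on the work surface. World frame = base frame: x ahead of the robot, y to its left, z up, the work surface at z = 0. Lengths are in m, angles in rad, forces in N, time in s.
With the tool pointing down it reaches from about 0.4 to 0.85 m from the base axis. Payload 4.5 kg.
Tool frame: the origin (TCP) lies midway between the tips of the shut fingers; the grasp point (between the pads) lies 19 mm behind it (hold_point_z is the distance from the TCP to the grasp point, in m); z points along the fingers, y is the line along which they close (so a half turn about z gives the same grasp; the last joint's range is limited). The gripper opens to 88 mm and grips with 3 to 60 N. Pads are 18 mm wide; open, the fingers measure 123 mm over their backs; the gripper's body (75 mm by 187 mm) begins 45 mm behind the grasp point.
Start: joints at [1.331, 0.689, -0.195, 1.565, 0.157, 0.902, -0.215], TCP at [0.169, -0.602, 0.239] pointing down, gripper open.
Joint ranges: [-3.01, 3.01], [-0.46, 2.08], [-1.47, 1.51], [0.13, 2.56], [-1, 4.14], [0.04, 2.09], [-2.66, 2.66]. Speed limits (rad/s): [2.57, 2.57, 3.14, 3.14, 3.14, 3.14, 3.14].

INTERFACE

Orientations are given as a 3x3 rotation matrix whose columns are the frame's x, y, z axes.
In Python, from plant import move_to, move_l, move_joints, grip, hold, inverse_kinematics, get_state, get_image, PlanningError, finish_job, hold_point_z gives the robot as it stands. Calls block until the motion is done:
- move_to(position, orientation): joint-space move of the TCP to a pose.
- move_l(position, speed=0.15, ori=None, f_stop=None): straight line of the TCP; ori=None keeps the orientation; speed is the mean speed in m/s. With f_stop (N) it stops when the force on the tool has changed by that much, and returns True; else False.
- move_joints(angles): joint-space move.
- grip(opening, strength=None): finger opening in m; strength is the grip in N (None keeps the last); returns when the fingers have stopped.
- hold(seconds).
- inverse_kinematics(position, orientation): joint angles nearest the present ones, or None.
- get_state(): the state.
- get_image(name): name is "scene" or "side" or "wrist"; returns a dict with "img" (420x560x3 uint8, blue, green, red), "fx", "fy", "cx", "cy" (pixels), "rvec" (rotation vector, rad) and "tvec" (3), from world to camera coordinates, as OpenCV has them. Camera axes: x right, y down, z forward; pixel columns grow to the right and rows downward; lengths in m; the calibration is good to about 2 mm. A picture is of the moment at which its call begins. There is no depth.
A pose or a line that the arm cannot do raises PlanningError and nothing moves.
- finish_job(): hands the job in; it is judged then, once.
The state is a dict: "time_s": time; "q": joint angles; "joint_velocities": joint speeds; "joint_torque": joint torques, N m; "eef_pos": TCP position; "orientation": TCP orientation; "wrist_force": force on the tool from outside, world axes, zero at the start; "wrist_torque": the same for the moment, N m; "finger_gap": finger opening in m; "grip_force": force on a finger pad.
Only numpy, scipy, OpenCV 4.12 (cv2) and the standard library are available. Lean on these libraries where they do the work, as an engineer would, in place of code of your own. Each camera call takes 0.05 s, during which the arm holds its last target. There are 200 camera calls.

TASK

A phone with a freshly glued screen lies in the open UV curing box. With the fingertips, push the lid gently shut until it is fully down, then press the large start button on the sloping front panel all the way in and let it spring back. Do not start the lamp while the lid is open, do not press the small time buttons, do not pinch the lid between the fingers, and neither move nor pick up the phone in the box or the things lying around it.

Things in the scene. Friction and masses are not known exactly. Their poses are not given: they have to be found in the camera images.
- uv_box: White bench-top UV curing box, 216 mm deep (x), 240 mm wide (y), fast on the bench. Origin: centre of its underside; z up, -x is the front (control panel), +x the back (hinge). The base is 84 mm high round an open bed, its pad 63 mm above the bench. In front, x -108 to -58 mm, the panel slopes up at 20 degrees from 66 to 84 mm high. Lid shut, the box is 120 mm high.
- lid (a joint): Hinge of the lid, rad: 0 shut (on the base), 1.57 upright, 1.9 the stop. It starts standing open. A stiff friction hinge: the lid stays at whatever angle it is left and does not fall by itself; it must be pushed all the way, with about 1 to 4 N near its free edge. The axis runs along the box's y through point lid_hinge.
- lid_hinge (a point): Middle of the hinge axis at the back of the box: box x +90 mm, 90 mm above the bench. Its axes turn with the lid: -x from the hinge to the free edge, z out of the lid's outer (top) face, y along the hinge; shut, they are parallel to the box's axes.
- lid_edge (a point): Middle of the free (front) edge of the lid's outer face: in the lid's axes 146 mm from the hinge along -x, 30 mm along +z. The lid is a white shell 146 x 236 mm; its flat outer face lies 30 mm above the hinge axis (an amber window set in it), its underside, filled by the LED lamp panel, 4 mm below it. A lip 70 mm wide stands out 9 mm at the foot of the front edge.
- start (a joint): Travel of the large start button, m: 0 is out, 0.004 is fully pressed. Spring-loaded, about 4 N when fully in; it springs back when let go. It moves at right angles to the sloping panel.
- start_top (a point): Centre of the top of the start button: grey, round, 22 mm in diameter, standing 11 mm out of the panel, at the right end seen from the front (box x -83 mm, y -70 mm at its foot). Its z axis points out of the button, 20 degrees forward of vertical.
- time_down (a joint): Travel of the inner small grey time button (11 mm in diameter, 7 mm proud, box y +55 mm): 0 out, 0.004 m in. Not to be pressed.
- time_up (a joint): Travel of the outer small grey time button (as the inner one, box y +85 mm): 0 out, 0.004 m in. Not to be pressed.
- glued_phone: Black phone 72 x 150 x 9 mm lying face up on the bed of the box, long side across it. Origin: centre of its underside.
- spare_phone: Black phone 72 x 150 x 9 mm with a camera bump lying beside the box, on its -y side. Origin: centre of its underside.
- flux_bottle: Amber bottle with white cap, 48 mm in diameter, 115 mm tall, standing on the +y side of the box. Origin: centre of its underside.
- screwdriver: Screwdriver 160 mm long lying on the bench on the +y side of the box. Origin: underside of its middle.
- tweezers: Dark steel tweezers 120 mm long, 9 mm high, lying on the bench before the box on the +y side. Origin: underside of its middle.

How it is judged:
By the outcome, as a careful person would: the job done as asked, in the order asked, and still so for the second after the job is handed in, with the robot touching nothing.
It also fails if it takes over 45 s, if anything falls off the work surface, if the arm or the gripper's body presses on something with over 40 N, if the wrist force passes 120 N, or if a joint passes its speed limit or range.

## Working session

There is one attempt and no reset: what is moved stays moved. The work goes in short steps, each a Python script; the robot and the scene stay as the last script left them, time stands still between calls to the robot, and variables do not carry over. Pictures are saved under pics/ and viewed, at most 10 in all, crops included, and the job is handed in when it is done.

```bash
mkdir -p pics; ls
python3 - <<'E'
from plant import *
import cv2,numpy as np
for n in("scene","side"):
    d=get_image(n);cv2.imwrite(f"pics/{n}0.png",d["img"])
    R=cv2.Rodrigues(np.array(d["rvec"],float))[0];print(n,d["fx"],d["cx"],d["cy"],-R.T@np.array(d["tvec"]).ravel(),R[2])
    np.savez(f"{n}0.npz",**d)
s=get_state();print(s["time_s"],s["orientation"],hold_point_z)
E
```

```text
pics
scene 382.8955734096229 278.03202153453515 202.2706402181056 [ 0.95759904 -0.36874111  0.87733714] [-0.44643216  0.47003272 -0.7614247 ]
side 423.5778152747444 278.4035528249755 209.12231346807013 [0.50172794 0.81576748 0.72270691] [ 0.04039622 -0.76430526 -0.64358807]
0.1 [[ 9.62741788e-01  2.70421770e-01 -5.62324966e-04]
 [ 2.70422325e-01 -9.62740574e-01  1.53386258e-03]
 [-1.26583227e-04 -1.62877883e-03 -9.99998666e-01]] 0.0187
```

View pics/scene0.png

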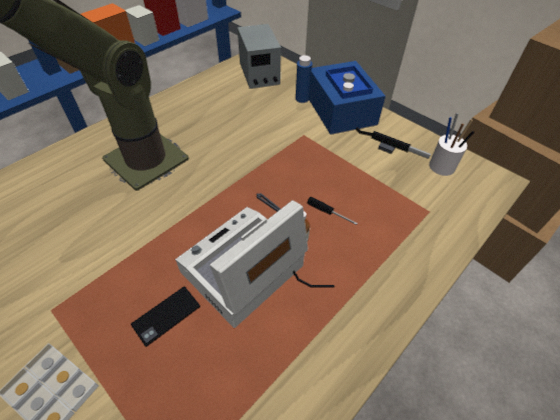

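View pics/side0.png

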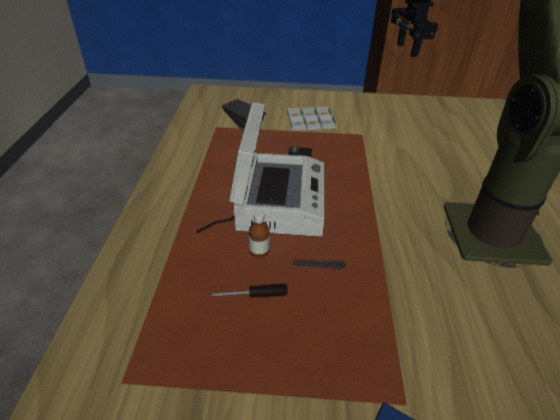

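The scene view shows the box with its panel facing the robot and the start button near (197,250). In the side view the start button is near (316,168) and the time buttons near (315,197) and (315,205). I'll enlarge both.

Run:
```python
import cv2,numpy as np
a=np.load("scene0.npz")["img"][195:330,165:320];b=np.load("side0.npz")["img"][95:240,225:335]
a=cv2.resize(a,None,fx=2.8,fy=4,interpolation=3)if 0 else cv2.resize(a,None,fx=2.8,fy=2.8,interpolation=3)
b=cv2.resize(b,None,fx=3.2,fy=3.2,interpolation=3)
c=np.zeros((600,800,3),np.uint8);c[:a.shape[0],:a.shape[1]]=a;c[:b.shape[0],440:440+b.shape[1]]=b
cv2.imwrite("pics/c.png",c);print(a.shape,b.shape)
```

```text
(378, 434, 3) (464, 352, 3)
```

View pics/c.png

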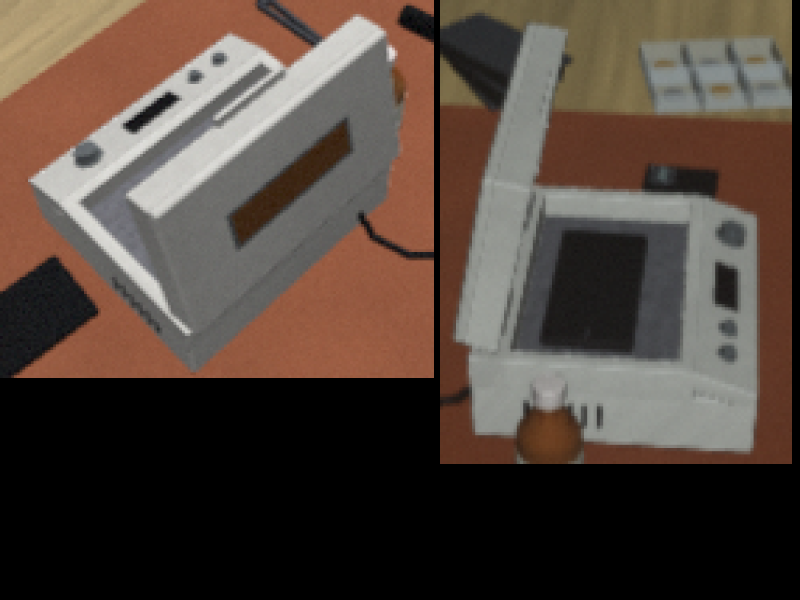

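```bash
cat > fit.py <<'E'
import cv2,numpy as np
from scipy.optimize import least_squares
s20,c20=np.sin(np.radians(20)),np.cos(np.radians(20))
zp=lambda x:.066+.018*(x+.108)/.05
def btn(y,h):return [-.083-s20*h,y,zp(-.083)+c20*h]
def lid(a,p):
    x,y,z=p;c,s=np.cos(a),np.sin(a) # opening: -x swings to +z
    return [.09+c*x+s*z,y,.09-s*x+c*z]
B={'st':btn(-.07,.011),'td':btn(.055,.007),'tu':btn(.085,.007),'fr':[-.108,-.12,.066],'fl':[-.108,.12,.066],'flb':[-.108,.12,0]}
L={'lor':[-.146,-.118,.03],'lol':[-.146,.118,.03],'lil':[-.146,.118,-.004],'lir':[-.146,-.118,-.004]}
O={'scene':dict(st=(88,149),td=(194,75),tu=(218,58),fr=(32,181),fl=(232,35),lor=(157,212),lol=(388,35),lir=(130,194)),
'side':dict(st=(732,233),td=(729,327),tu=(728,352),fr=(756,215),fl=(754,393),flb=(752,450),lol=(490,180),lor=(527,22),lil=(540,190),lir=(567,28))}
D={n:dict(np.load(n+"0.npz")) for n in O}
def px(n,u,v):return (165+u/2.8-.3,195+v/2.8-.3) if n=='scene' else (225+(u-440)/3.2-.3,95+v/3.2-.3)
def res(p,full=0):
    x,y,t,a=p;c,s=np.cos(t),np.sin(t);r=[];k=[]
    for n in O:
        d=D[n];K=np.array([[d['fx'],0,d['cx']],[0,d['fy'],d['cy']],[0,0,1]],float)
        P=np.array([B[m] if m in B else lid(a,L[m]) for m in O[n]])
        W=np.c_[x+c*P[:,0]-s*P[:,1],y+s*P[:,0]+c*P[:,1],P[:,2]]
        q=cv2.projectPoints(W,d['rvec'],d['tvec'],K,None)[0][:,0]
        r.append(q-np.array([px(n,*O[n][m]) for m in O[n]]));k+=[n+m for m in O[n]]
    r=np.vstack(r)
    return (r,k) if full else r.ravel()
f=least_squares(res,[.55,.1,0,1.6],loss='soft_l1');print(f.x)
r,k=res(f.x,1)
for a,b in zip(k,r.round(1)):print(a,b)
np.save("pose.npy",f.x)
E
python3 fit.py
```

```text
[ 0.54102438 -0.05857082  0.00155988  1.34451005]
scenest [0.  0.9]
scenetd [ 0.7 -0.3]
scenetu [ 0.6 -0.6]
scenefr [-0.3  1. ]
scenefl [-0.2 -0.5]
scenelor [-0.2  2.3]
scenelol [ 0.2 -2.7]
scenelir [-1.2  0.3]
sidest [-0.  -1.5]
sidetd [ 0.2 -0.9]
sidetu [ 0.5 -1. ]
sidefr [-0.4  0.2]
sidefl [1.5 1.3]
sideflb [-0.3  3.7]
sidelol [-1.   0.3]
sidelor [ 0.3 -0.3]
sidelil [-0.9  1.1]
sidelir [0.8 1.3]
```

```bash
cat > h.py <<'E'
import numpy as np
from plant import *
bx,by,yaw,a0=np.load("pose.npy")
def ori(th):
    s,c=np.sin(th),np.cos(th);return np.array([[c,0,-s],[0,-1,0],[-s,0,-c]])
def lidp(a,d=.128,h=.030,y=0.):
    c,s=np.cos(a),np.sin(a)
    return np.array([bx+.09-c*d+s*h,by+y,.09+s*d+c*h])
E
python3 - <<'E'
from h import *
print(get_state()["wrist_force"])
for th in (0,.3,.5,.7,.9):
    print(th,[None if (q:=inverse_kinematics(lidp(a,h=hh),ori(th))) is None else np.round(q,2).tolist() for a,hh in((1.34,.1),(1.34,.03),(.7,.03),(0,.03))])
n=np.array([-np.sin(.349),0,np.cos(.349)])
st=np.array([bx-.083,by-.07,.075])+n*.011
print(st,inverse_kinematics(st,ori(-.349)),inverse_kinematics(st,ori(0.)))
E
```

```text
[-0.16636557  0.32663776 -0.27437471]
0 [[0.04, 0.8, -0.04, 1.31, 0.04, 1.04, -1.58], [0.04, 0.72, -0.04, 1.56, 0.04, 0.87, -1.58], [0.04, 0.65, -0.02, 1.83, 0.02, 0.66, -1.57], [0.01, 0.73, 0.02, 2.03, -0.03, 0.38, -1.51]]
0.3 [[0.02, 0.98, -0.0, 0.91, 0.01, 1.55, -1.56], [0.02, 0.87, -0.01, 1.23, 0.01, 1.34, -1.56], [0.03, 0.79, -0.02, 1.54, 0.02, 1.11, -1.57], [0.04, 0.84, -0.03, 1.75, 0.03, 0.86, -1.58]]
0.5 [[0.01, 1.15, 0.04, 0.57, -0.02, 1.92, -1.54], [0.0, 1.0, 0.03, 1.0, -0.01, 1.64, -1.54], [0.01, 0.9, 0.02, 1.35, -0.0, 1.39, -1.54], [0.02, 0.93, -0.01, 1.56, 0.01, 1.15, -1.56]]
0.7 [None, [-0.01, 1.15, 0.08, 0.74, -0.04, 1.95, -1.52], [-0.01, 1.02, 0.07, 1.16, -0.03, 1.66, -1.52], [-0.0, 1.05, 0.04, 1.38, -0.02, 1.41, -1.53]]
0.9 [None, None, [-0.03, 1.15, 0.12, 0.97, -0.05, 1.92, -1.49], [-0.02, 1.17, 0.09, 1.2, -0.04, 1.67, -1.5]]
[ 0.45426284 -0.12857082  0.08533687] [ 0.4783808   0.82801238 -0.40562897  2.4494261   2.67868652  0.48834751
  2.27019831] [ 0.18172891  0.77811697 -0.00585836  2.14591597  0.0190485   0.21760654
 -1.41183937]
```

Run:
```python
from h import *
import cv2
grip(0.0)
try:
    move_to([.45,-.35,.42],ori(0.))
    p=lidp(1.34,h=.075);print(p)
    move_to([p[0]-.02,p[1],.40],ori(.3))
    move_l(p,.15,ori=ori(.5))
except PlanningError as e: print("PE",e)
s=get_state();print(s["time_s"],s["eef_pos"],s["wrist_force"],s["finger_gap"])
d=get_image("side");e=get_image("scene")
cv2.imwrite("pics/b.png",cv2.resize(np.hstack([d["img"][20:270,180:460],e["img"][130:380,120:400]]),(800,357)))
```

```text
[ 0.67475536 -0.05857082  0.23176248]
5.575 [ 0.67523058 -0.05868476  0.23312176] [ 0.15678597 -0.43029646  1.02428096] 0.0004376626482290723
```

View pics/b.png

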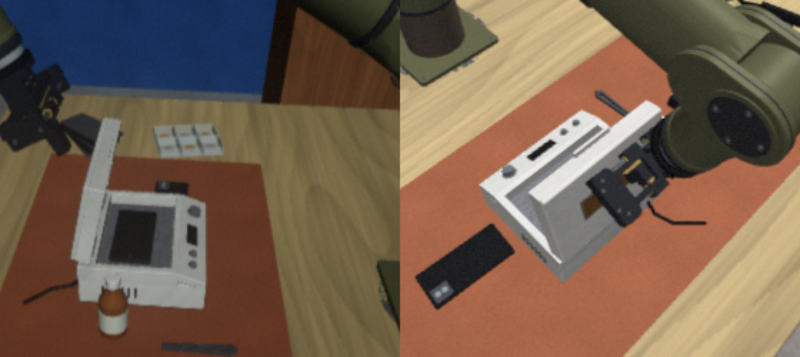

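The closed fingers are behind the lid, at about (600,195) in the right half, and the lid is untouched. Next I make contact and push along the arc.

Run:
```python
from h import *
print("contact",move_l(lidp(1.34,h=.022),.04,f_stop=1.5))
s=get_state();p=np.array(s["eef_pos"]);print(s["time_s"],p,s["wrist_force"])
# lid angle implied: distance from the hinge
r=p-np.array([bx+.09,by,.09]);a=np.arctan2(r[2],-r[0]) - np.arctan2(.03,np.sqrt(r[0]**2+r[2]**2-.03**2));print("a",a)
d=np.sqrt(r[0]**2+r[2]**2-.03**2);print("d",d)
n=8
for b in np.linspace(a,0.12,n+1)[1:]:
    st=move_l(lidp(b,d=d),.07,f_stop=20)
    s=get_state();print(round(b,2),st,round(s["time_s"],2),np.round(np.array(s["eef_pos"])-lidp(b,d=d),4),np.round(s["wrist_force"],1))
    if st:break
```

```text
contact True
6.575 [ 0.63847454 -0.05865506  0.22327858] [0.65410317 0.05718036 0.60958773]
a 1.3999595175107113
d 0.1300718470853833
1.24 False 7.03 [-0.0001  0.     -0.0001] [ 1.  -0.   0.3]
1.08 False 7.49 [-0.0002 -0.     -0.0001] [ 0.8  0.6 -0.4]
0.92 False 7.95 [-0.0001 -0.0001  0.    ] [0.6 0.1 0.2]
0.76 False 8.41 [-0.     -0.0001  0.    ] [-0.4 -0.5 -0.1]
0.6 False 8.87 [ 0.     -0.0001  0.    ] [ 0.6  0.6 -0. ]
0.44 False 9.32 [-0.     -0.0001  0.    ] [ 0.1  0.4 -0. ]
0.28 False 9.78 [ 0. -0. -0.] [0.6 0.5 0.9]
0.12 False 10.24 [-0.0001 -0.     -0.0001] [ 0.6  0.1 -0.3]
```

Run:
```python
from h import *
import cv2
s=get_state();print(s["wrist_force"],s["time_s"])
d=get_image("side");e=get_image("scene")
cv2.imwrite("pics/d.png",cv2.resize(np.hstack([d["img"][20:270,180:460],e["img"][130:380,120:400]]),(800,357)))
```

```text
[ 0.59840695  0.11168305 -0.27381303] 10.2417
```

View pics/d.png

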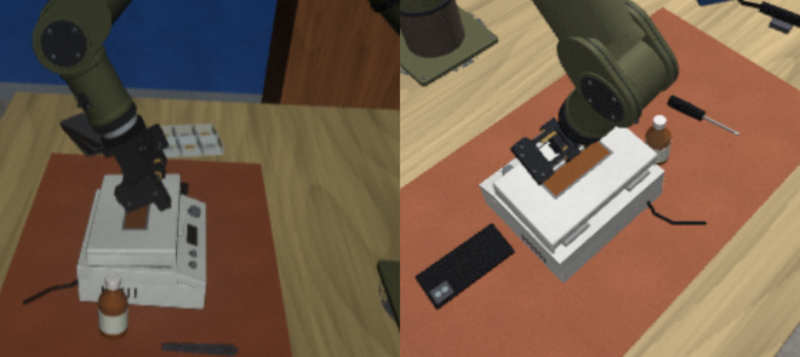

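The lid has followed the fingers and is nearly shut. I'll finish slowly with a force stop.

Run:
```python
from h import *
def rep(t):
    s=get_state();print(t,round(s["time_s"],2),np.round(s["eef_pos"],4),np.round(s["wrist_force"],1))
p=lidp(0.,d=.13);print(p)
print(move_l(lidp(.03,d=.13),.03,f_stop=9));rep("a")
print(move_l(p-[0,0,.012],.015,f_stop=9));rep("b")
hold(.3);rep("c")
q=np.array(get_state()["eef_pos"])
print(move_l(q-[0,0,.006],.015,f_stop=6));rep("d")
q=np.array(get_state()["eef_pos"])
move_l(q+[0,0,.12],.2);rep("up")
import cv2
e=get_image("side");f=get_image("scene")
np.savez("side1.npz",**e);np.savez("scene1.npz",**f)
cv2.imwrite("pics/e.png",np.hstack([cv2.resize(e["img"][80:240,220:340],(400,533),interpolation=3),cv2.resize(f["img"][190:330,165:320],(400,361),interpolation=3).repeat(1,0) if 0 else cv2.copyMakeBorder(cv2.resize(f["img"][190:330,165:320],(400,361),interpolation=3),0,172,0,0,0)]))
```

```text
[ 0.50102438 -0.05857082  0.12      ]
True
a 10.77 [ 0.5027 -0.0585  0.1245] [1.3 1.  6.8]
True
b 11.11 [ 0.5027 -0.0585  0.1245] [0.2 0.3 4.9]
c 11.41 [ 0.5026 -0.0585  0.1245] [ 0.7 -0.8  6.2]
True
d 11.62 [ 0.5027 -0.0585  0.1245] [0.2 1.1 6.4]
up 12.38 [ 0.502  -0.0585  0.2436] [-0.1  0.5 -0.6]
```

View pics/e.png

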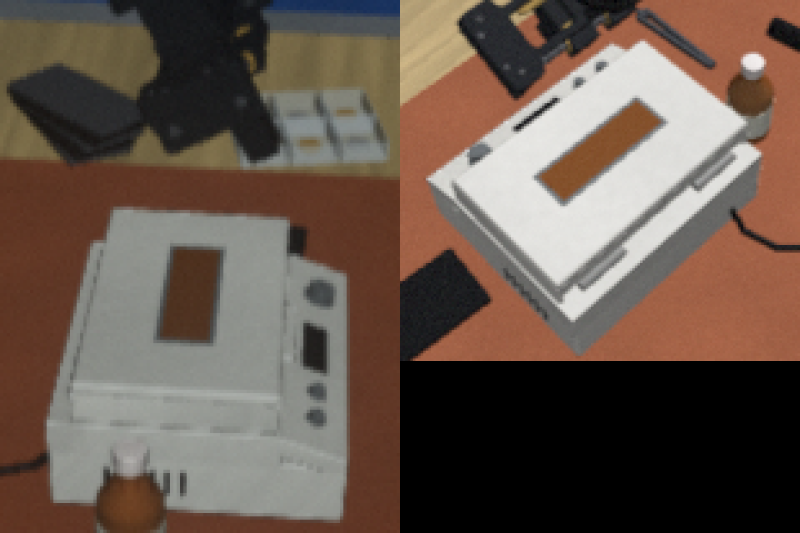

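The lid lies flat on the base, and the fingertips stop rigidly at the height expected for a tilted 18 mm tip on the 120 mm shut lid. Next I'll triangulate the start button.

Run:
```python
from h import *
import cv2
C={};pts=[]
for n,(u0,v0) in {"scene":(196,248),"side":(316,168)}.items():
    d=dict(np.load(n+"0.npz"));g=cv2.cvtColor(d["img"],cv2.COLOR_BGR2GRAY)[v0-9:v0+10,u0-9:u0+10]
    m=(g<np.percentile(g,70)*.75).astype(np.uint8)
    k,l,st,c=cv2.connectedComponentsWithStats(m);print(n,[(x.tolist(),(y+[u0-9,v0-9]).round(1)) for x,y in zip(st[1:],c[1:])])
    i=min(range(1,k),key=lambda i:np.hypot(*(c[i]-9))-.05*st[i][4]);uv=c[i]+[u0-9,v0-9]
    K=np.array([[d['fx'],0,d['cx']],[0,d['fy'],d['cy']],[0,0,1]],float)
    C[n]=K@np.c_[cv2.Rodrigues(d['rvec'])[0],np.array(d['tvec']).ravel()];pts.append(uv)
X=cv2.triangulatePoints(C["scene"],C["side"],*[p.reshape(2,1) for p in pts]).ravel();print(X[:3]/X[3])
for th in(0,-.08,-.12,-.15,-.2):print(th,inverse_kinematics([.448,-.128,.088],ori(th)),inverse_kinematics([.44,-.128,.12],ori(th)))
```

```text
scene [([0, 0, 15, 16, 173], array([193.6, 245.8]))]
side [([10, 0, 9, 19, 53], array([323.4, 165.7])), ([4, 5, 9, 8, 56], array([315.5, 167.6])), ([4, 18, 3, 1, 3], array([312., 177.]))]
[ 0.45060337 -0.1266946   0.08511899]
0 [ 0.23196406  0.76851859 -0.08507479  2.16031107  0.27102349  0.22244178
 -1.66472436] [ 0.25265516  0.69843388 -0.11194008  2.16492829  0.25380453  0.29012504
 -1.6476394 ]
-0.08 [ 0.22162302  0.76114744 -0.051093    2.23404926  0.29085322  0.07138239
 -1.67414476] [ 0.24667451  0.68686286 -0.08456897  2.23759678  0.27252778  0.1454368
 -1.65571851]
-0.12 None [ 0.2413794   0.68416485 -0.06671775  2.2742678   0.28296049  0.0691311
 -1.65984602]
-0.15 [0.18650632 0.76417657 0.02465582 2.29912784 3.74508319 0.08323363
 1.16850162] [ 0.27487492  0.68345608 -0.11159347  2.30050164  1.26349558  0.04370379
 -2.63754185]
-0.2 [0.19658223 0.76893538 0.02159208 2.3447256  3.46858934 0.17692387
 1.45362725] [0.19853014 0.68829634 0.02478765 2.34880591 3.71343203 0.10799234
 1.21201929]
```

Run:
```python
from h import *
def rep(t):
    s=get_state();print(t,round(s["time_s"],2),np.round(s["eef_pos"],4),np.round(s["wrist_force"],1),np.round(s["q"],2))
dr=np.array([np.sin(.349),0,-np.cos(.349)])
P=np.array([.448,-.127,.0864])
move_to(P-dr*.025+[0,0,.08],ori(0.));rep("hi")
move_l(P-dr*.012,.1);rep("above")
r=move_l(P+dr*.010,.015,f_stop=9);print(r);rep("press")
hold(.3);rep("held")
```

```text
hi 13.35 [ 0.4407 -0.1267  0.1898] [ 0.6 -0.2  1.2] [ 0.29  0.56 -0.17  2.11  0.2   0.49 -1.6 ]
above 14.43 [ 0.4442 -0.127   0.098 ] [-0.1 -0.6 -0.2] [ 0.23  0.75 -0.09  2.17  0.25  0.24 -1.65]
True
press 15.41 [ 0.4489 -0.127   0.0837] [-1.3  0.3 10.3] [ 0.22  0.78 -0.08  2.16  0.26  0.21 -1.65]
held 15.71 [ 0.4489 -0.127   0.0838] [-1.2 -0.2  7.8] [ 0.22  0.78 -0.08  2.16  0.26  0.21 -1.65]
```

Run:
```python
from h import *
import cv2
dr=np.array([np.sin(.349),0,-np.cos(.349)])
p=np.array(get_state()["eef_pos"])
for k in range(0,8):
    move_l(p-dr*.001*k,.02) if k else None
    F=[]
    for _ in range(6): hold(.03);F.append(get_state()["wrist_force"])
    print(k,np.round(np.mean(F,0),1))
move_l(p-dr*.02,.1);move_l(p-dr*.02+[-.03,0,.12],.2)
e=get_image("side");f=get_image("scene");print(get_state()["time_s"])
A=lambda im:cv2.resize(im,(400,361),interpolation=3)
cv2.imwrite("pics/f.png",np.hstack([A(e["img"][105:245,205:360]),A(f["img"][190:330,165:320])]))
```

```text
0 [-1.1  0.4  8. ]
1 [-0.7  0.2  3.2]
2 [-0.2  0.2  2.6]
3 [0.3 0.2 1.9]
4 [0.  0.6 1.4]
5 [ 0.1 -0.4  0.3]
6 [-0.2  0.1  0.1]
7 [ 0.3  0.4 -0.1]
20.2083
```

View pics/f.png

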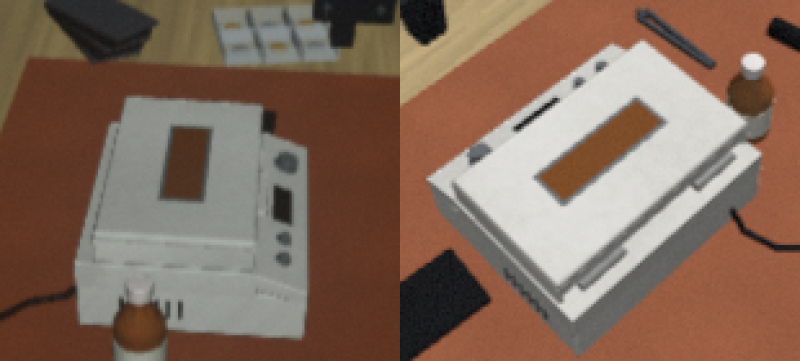

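The release forces show the spring over about 4 mm, with a hard stop at full travel. The pictures show the lid flat, the button sprung back at (286,160), the surroundings unmoved and the arm clear.

```bash
python3 -c "
from plant import *
print(finish_job())"
```

```text
the job is handed in; nothing more can be done
None
```

The lid is fully shut, and the start button was pressed all the way in and sprang back; I handed the job in at about 20 s, with the arm clear and nothing else visibly moved.

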